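Point out two faults on a cover plate for the inspection film

ROBOT

A 6-joint arm with a two-finger parallel gripper is mounted at the origin on the work surface. World frame = base frame: x ahead of the robot, y to its left, z up, the work surface at z = 0. Lengths are in m, angles in rad, forces in N, time in s.
With the tool pointing down it reaches from about 0.375 to 0.9 m from the base axis. Payload 3.1 kg.
Tool frame: the origin (TCP) lies between the finger pads, 19 mm behind the fingertips; this is the grasp point; z points along the fingers, y is the line along which they close (so a half turn about z gives the same grasp; the last joint's range is limited). The gripper opens to 85 mm and grips with 20 to 120 N. Pads are 22 mm wide; open, the fingers measure 114 mm over their backs; the gripper's body (76 mm by 85 mm) begins 54 mm behind the grasp point. The pads swing forward as they close: fully open they stand 13 mm farther back than shut.
Start: joints at [1.03, 0.527, 1.433, -0, 1.181, -0.178], TCP at [0.222, 0.584, 0.25] pointing down, gripper open.
Joint ranges: [-3.08, 3.08], [-0.75, 2.2], [0.22, 2.44], [-1.43, 4.57], [0, 2.65], [-2.85, 2.85]. Speed limits (rad/s): [2.79, 2.79, 3.14, 3.14, 3.14, 3.14].

INTERFACE

Orientations are given as a unit quaternion [x, y, z, w].
In Python, from plant import * gives the robot as it stands.
- The arm moves only by the tool play_rows, never from a script. Its argument "moves" is a list that holds one entry, the list of rows, each a list of 7 numbers: the turn, a rotation vector about the tool's x, y, z in degrees, then the shift along the tool's x, y, z in mm, then the opening, from 0 (shut) to 1 (fully open). A call has 1 to 12 rows; each row is the pose to reach, as a shift and turn from the pose commanded when the call began, along the tool's axes at that moment; what a row does not reach only later rows make up. A row lasts 1/10 s, in which the tool goes at most 50 mm and 8.59 degrees, less where a joint would pass 70% of its speed; a pose out of reach is approached as far as the arm can. A call with a gripper value outside its range is refused whole. The fingers move at their own pace and stop on an object; "grip_force" is the grip in N (left out, the last holds). Time passes only in rows, so rows that repeat a pose let the fingers close. It gives the time, the measured TCP pose, the force, the opening and the grip force at its end, in the units of the state.
- sense(): the state, without advancing time (a new reading comes with each control period).
- read_camera(name): name is "scene" or "top" or "wrist"; returns (picture, depth): 480x640x3 uint8, red, green, blue; 480x640 float32, m along the optical axis (not along the pixel's ray), 0 where there is no reading.
- get_calibration(name): a dict with "camera_matrix" (3x3 intrinsics, pixels), "camera_from_world" (4x4, takes a point from world to camera coordinates). Camera axes: x right, y down, z forward; pixel columns grow to the right and rows downward; lengths in m; the calibration is good to about 2 mm. A picture is of the moment at which its call begins: read the wrist's pose just before it. get_calibration takes no time and is no camera call; for the wrist camera it gives the pose at the moment of the call.
- finish_job(): hands the job in; it is judged then, once.
Trained networks look in the newest picture that a camera, given by its name, has taken for a name from the list of things; names that differ only in an ending like _2 or _b are one class to them, and where a whole thing is asked for, a point or a joint stands for the part that bears it (a point fixed in the world has none). Each returns a list of dicts, best first, with "confidence" (0 to 1); they miss things now and then, are a little off and sometimes report something else, mostly with a low value. They report only what shows in the picture. A call takes as long as a camera call.
- spot_in(target, camera): "box" ([left, top, right, bottom] in pixels, round what is visible of it).
- tip_of(target, camera): "uv" ([column, row] in pixels: a listed point, or the origin of a listed thing).
The state is a dict: "clock": time; "joints": joint angles; "joint_velocities": joint speeds; "tau": joint torques, N m; "eef_pos": TCP position; "eef_rot": TCP orientation; "force": force on the tool from outside, world axes, zero at the start; "ft_torque": the same for the moment, N m; "width": finger opening in m; "grip_force": force on a finger pad.
Only numpy, scipy, OpenCV 4.12 (cv2) and the standard library are available. Lean on these libraries where they do the work, as an engineer would, in place of code of your own. Each camera call takes 0.05 s, during which the arm holds its last target. There are 200 camera calls.

TASK

The faults on the cover plate are to be filmed: press the green record button fully down with a fingertip and let it come up, then point at the orange stopper, keeping the fingertips about two centimetres straight above it without touching, for at least two seconds. Then point in the same way at the stud that has no nut, for at least two seconds, and finish there, still pointing and touching nothing. Do not touch the plate or anything on it, leave the red button and everything loose on the bench alone, and do not come down low over any other stopper or stud.

Things in the scene. Friction and masses are not known exactly. Their poses are not given: they have to be found in the camera images.
- rec (a joint): green push button (record), 28 mm across, facing up on the grey recorder box; joint value 0 when up, 0.006 m when fully down; a spring (5 N at full travel) lifts it again
- halt (a joint): red push button (stop), 28 mm across, facing up on the grey recorder box; joint value 0 when up, 0.006 m when fully down; a spring (5 N at full travel) lifts it again
- rec_top (a point): centre of the green button's top face, 70 mm from the red one's; the two can be either way round
- halt_top (a point): centre of the red button's top face
- recorder: grey recorder box fixed to the bench, 150 x 85 x 35 mm, the two buttons on its top; origin: centre of its underside, x along its length
- plate: cover plate fixed to the bench: 250 x 320 x 30 mm, aluminium-grey frame round a yellowish field dotted with low cork plugs (under 5 mm high); three ports with stoppers, four studs. Origin: centre of its underside; the 320 mm side is its y axis
- orange_stopper: orange round rubber stopper, loose, 38 mm tall: a spigot 20 mm across and 12 mm long stands in a port of the plate, above it a head 34 mm across at its widest and 29 mm across at its flat top. Origin: centre of its underside, 12 mm below the plate's top face; its z axis is up and its top lies 38 mm above the origin
- black_stopper: black round rubber stopper, loose, 38 mm tall: a spigot 20 mm across and 12 mm long stands in a port of the plate, above it a head 34 mm across at its widest and 29 mm across at its flat top. Origin: centre of its underside, 12 mm below the plate's top face; its z axis is up and its top lies 38 mm above the origin
- blue_stopper: blue round rubber stopper, loose, 38 mm tall: a spigot 20 mm across and 12 mm long stands in a port of the plate, above it a head 34 mm across at its widest and 29 mm across at its flat top. Origin: centre of its underside, 12 mm below the plate's top face; its z axis is up and its top lies 38 mm above the origin
- bare_stud: the stud without a nut: threaded steel stud, 15 mm across, standing upright on the plate's metal frame near a corner. Origin: the centre of its foot, on the plate's top face; its tip lies 60 mm above the origin
- nut_stud1: a stud with a brass-coloured hexagonal nut (32 mm wide, 16 mm high with its dark washer) at its foot: threaded steel stud, 15 mm across, standing upright on the plate's metal frame near a corner. Origin: the centre of its foot, on the plate's top face; its tip lies 60 mm above the origin
- nut_stud2: a stud with a brass-coloured hexagonal nut (32 mm wide, 16 mm high with its dark washer) at its foot: threaded steel stud, 15 mm across, standing upright on the plate's metal frame near a corner. Origin: the centre of its foot, on the plate's top face; its tip lies 60 mm above the origin
- nut_stud3: a stud with a brass-coloured hexagonal nut (32 mm wide, 16 mm high with its dark washer) at its foot: threaded steel stud, 15 mm across, standing upright on the plate's metal frame near a corner. Origin: the centre of its foot, on the plate's top face; its tip lies 60 mm above the origin
- grinder: green and black angle grinder lying loose on the bench, about 310 mm long, 100 mm high at its disc; origin under its body, x along it
- screwdriver: screwdriver, 240 mm long, lying loose on the bench; x along it
- tin: metal can with a blue label, 80 mm across, 100 mm tall, loose; origin: centre of its underside
- spare_nut: loose brass-coloured nut on its washer, 38 mm across, 16 mm high, on the bench; origin: centre of its underside
- spare_cork: loose cork, 30 mm across, 30 mm tall, on the bench; origin: centre of its underside

How it is judged:
On the way, in this order (a step that is already met when the one before it is completed fails the run):
1. the green button is pressed down (value of joint rec above 0.0045 m), for 0.05 s.
2. the fingertips point at the orange stopper from just above, the green button let up (horizontal distance between the grasp point and orange_stopper below 0.02 m and z of the grasp point in the frame of orange_stopper between 0.058 and 0.105 m and value of joint rec below 0.0015 m), for 1.5 s.
3. the fingertips point at the stud without a nut from just above (horizontal distance between the grasp point and bare_stud below 0.02 m and z of the grasp point in the frame of bare_stud between 0.08 and 0.127 m), for 1.5 s.
At the end, for the whole second after the job is handed in: The tool point (TCP) is within 20 mm sideways of the axis of the stud without a nut and 20 to 67 mm above its tip, both buttons are up, and every loose thing is at rest within 6 mm of where it started (all of step 3 and value of joint each of rec, halt below 0.0015 m and distance of each of orange_stopper, black_stopper, blue_stopper, grinder, screwdriver, tin, spare_nut, spare_cork from where it was at the start of the episode below 0.006 m and linear speed of each of orange_stopper, black_stopper, blue_stopper below 0.02 m/s); the robot touches nothing.
It fails at once if the robot touches the plate, a stopper or a stud (contact force between any of the fingers, the arm and plate above 0.3 N or contact force between any of the fingers, the arm and orange_stopper above 0.3 N or contact force between any of the fingers, the arm and black_stopper above 0.3 N or contact force between any of the fingers, the arm and blue_stopper above 0.3 N or contact force between any of the fingers, the arm and bare_stud above 0.3 N or contact force between any of the fingers, the arm and nut_stud1 above 0.3 N or contact force between any of the fingers, the arm and nut_stud2 above 0.3 N or contact force between any of the fingers, the arm and nut_stud3 above 0.3 N).
It fails at once if the red button is pressed (value of joint halt above 0.002 m).
It fails at once if a loose thing is lifted, carried or pushed more than 10 mm (distance of any of orange_stopper, black_stopper, blue_stopper, grinder, screwdriver, tin, spare_nut, spare_cork from where it was at the start of the episode above 0.01 m).
It fails at once if the tool point comes within 15 mm sideways and less than 50 mm above the top of another stopper or stud, as if pointing at it ((horizontal distance between the grasp point and black_stopper below 0.015 m and z of the grasp point in the frame of black_stopper below 0.088 m) or (horizontal distance between the grasp point and blue_stopper below 0.015 m and z of the grasp point in the frame of blue_stopper below 0.088 m) or (horizontal distance between the grasp point and nut_stud1 below 0.015 m and z of the grasp point in the frame of nut_stud1 below 0.11 m) or (horizontal distance between the grasp point and nut_stud2 below 0.015 m and z of the grasp point in the frame of nut_stud2 below 0.11 m) or (horizontal distance between the grasp point and nut_stud3 below 0.015 m and z of the grasp point in the frame of nut_stud3 below 0.11 m)).
It also fails if it takes over 53 s, if anything falls off the work surface, if the arm or the gripper's body presses on something with over 40 N, if the wrist force passes 120 N, or if a joint passes its speed limit or range.

## Working session

There is one attempt and no reset: what is moved stays moved. The work goes in short steps, Python scripts to look and compute and a tool call to move; the robot and the scene stay as the last step left them, time stands still between calls to the robot, and variables do not carry over. Pictures are saved under pics/ and viewed, at most 10 in all, crops included, and the job is handed in when it is done.

Besides the shell and the picture viewer there is one more tool, called as name([rows], argument=value, ...), one row to a line, values as JSON. play_rows: Moves the arm, as the interface text tells. Its arguments: {"type":"object","properties":{"moves":{"type":"array","items":{"type":"array","items":{"type":"array","items":{"type":"number"}}}},"grip_force":{"type":"number"}},"required":["moves"]}

```bash
mkdir -p pics; cat > h.py <<'E'
from plant import *
import numpy as np, cv2
def w(cam,uv,d,C):
    K=np.array(C["camera_matrix"]);T=np.linalg.inv(np.array(C["camera_from_world"]))
    p=np.array([(uv[0]-K[0,2])/K[0,0]*d,(uv[1]-K[1,2])/K[1,1]*d,d,1])
    return (T@p)[:3]
def grid(d,C):
    K=np.array(C["camera_matrix"]);T=np.linalg.inv(np.array(C["camera_from_world"]))
    v,u=np.mgrid[:480,:640]
    P=np.stack([(u-K[0,2])/K[0,0]*d,(v-K[1,2])/K[1,1]*d,d],-1)
    return P@T[:3,:3].T+T[:3,3]
E
python3 - <<'E'
from h import *
for c in ["top","scene"]:
    im,d=read_camera(c);C=get_calibration(c)
    np.savez(c+".npz",im=im,d=d)
    cv2.imwrite(f"pics/{c}1.png",im[:,:,::-1])
    G=grid(d,C)
    for n in ["rec_top","halt_top","orange_stopper","black_stopper","blue_stopper","bare_stud","nut_stud1","plate","recorder","grinder","tin","screwdriver"]:
        try:
            b=spot_in(n,c)[:4]; t=tip_of(n,c)[:4]
        except Exception as e: print(n,e);continue
        print(c,n,[(np.round(x["box"]).astype(int).tolist(),round(x["confidence"],2)) for x in b],
          [(np.round(x["uv"]).astype(int).tolist(),round(x["confidence"],2),np.round(G[min(479,int(x["uv"][1])),min(639,int(x["uv"][0]))],3).tolist()) for x in t])
s=sense();print(s["clock"],s["eef_pos"],s["eef_rot"],s["force"],s["width"])
E
```

```text
top rec_top [([481, 268, 495, 280], 0.58)] [([488, 272], 0.67, [0.492, -0.324, 0.056])]
top halt_top [([487, 296, 501, 311], 0.65)] [([492, 300], 0.51, [0.429, -0.326, 0.059])]
top orange_stopper [([301, 256, 318, 270], 0.63), ([281, 205, 288, 218], 0.48), ([481, 266, 494, 279], 0.38), ([142, 206, 185, 339], 0.29)] [([312, 263], 0.66, [0.513, 0.076, 0.055])]
top black_stopper [([364, 257, 376, 270], 0.74), ([267, 199, 411, 308], 0.19)] [([370, 263], 0.65, [0.512, -0.056, 0.06])]
top blue_stopper [([333, 227, 346, 245], 0.51)] [([338, 236], 0.74, [0.575, 0.016, 0.055])]
top bare_stud [([489, 299, 501, 307], 0.71), ([281, 204, 291, 218], 0.47), ([383, 276, 396, 294], 0.4)] [([402, 328], 0.69, [0.365, -0.133, 0.014]), ([289, 214], 0.55, [0.623, 0.128, 0.075])]
top nut_stud1 [([384, 204, 398, 221], 0.78), ([281, 277, 293, 295], 0.54), ([383, 279, 396, 297], 0.52)] [([291, 289], 0.76, [0.455, 0.124, 0.045]), ([390, 216], 0.64, [0.623, -0.107, 0.051]), ([390, 283], 0.61, [0.466, -0.104, 0.042])]
top plate [([267, 195, 410, 310], 0.97)] []
top recorder [([459, 250, 516, 324], 0.73)] [([485,
[... 1188 characters left out ...]
ate [([205, 181, 394, 355], 0.75), ([308, 216, 323, 233], 0.67)] [([300, 262], 0.81, [0.558, -0.001, 0.029])]
scene recorder [([96, 313, 187, 388], 0.96)] [([147, 352], 0.72, [0.487, -0.332, 0.058])]
scene grinder [([339, 102, 466, 174], 0.69)] [([380, 137], 0.67, [0.473, 0.376, 0.037])]
scene tin [([315, 352, 358, 408], 0.65)] [([331, 387], 0.59, [0.787, -0.167, 0.099])]
scene screwdriver [([220, 252, 241, 277], 0.7), ([234, 379, 253, 479], 0.65)] [([240, 447], 0.62, [0.725, -0.331, 0.025]), ([263, 270], 0.62, [0.527, -0.072, 0.059])]
2.5 [0.22179441 0.58430881 0.25004323] [1.80398487e-01 9.83593608e-01 2.25417002e-05 1.12006010e-05] [-0.61443949 -0.2360559  -0.08209018] 0.08525340311484958
```

```bash
python3 - <<'E'
from h import *
t=np.load("top.npz");im=t["im"]
cv2.imwrite("pics/topcrop.png",cv2.resize(im[180:340,260:520][:,:,::-1],None,fx=3,fy=3,interpolation=cv2.INTER_CUBIC))
for cam in ["top","scene"]:
    t=np.load(cam+".npz");im=t["im"]
    C=get_calibration(cam);G=grid(t["d"],C);hsv=cv2.cvtColor(im,cv2.COLOR_RGB2HSV).astype(int)
    x,y,z=G[...,0],G[...,1],G[...,2]
    def rep(n,m):
        if m.sum(): 
            vv,uu=np.nonzero(m);print(cam,n,m.sum(),(int(uu.mean()),int(vv.mean())),np.round(np.median(G[m],0),4),"mid",np.round((G[m].min(0)+G[m].max(0))/2,4),"zmax",round(z[m].max(),4))
    h,s,v=hsv[...,0],hsv[...,1],hsv[...,2]
    R=(abs(y+.33)<.1)&(abs(x-.455)<.12)&(s>110)&(z>.03)
    rep("green",R&(h>40)&(h<90)); rep("red",R&((h<8)|(h>172)))
    P=(abs(x-.55)<.13)&(abs(y)<.17)&(z>.043)
    for n,c in dict(orange=(.513,.076),black=(.512,-.056),blue=(.575,.016),bare=(.63,.125),n1=(.455,.12),n2=(.625,-.11),n3=(.46,-.108)).items():
        rep(n,P&(np.hypot(x-c[0],y-c[1])<.035)); 
        rep(n+"_hi",P&(z>.07)&(np.hypot(x-c[0],y-c[1])<.035))
E
```

```text
top green 107 (487, 272) [ 0.4894 -0.3235  0.0552] mid [ 0.4901 -0.3249  0.0526] zmax 0.0614
top red 156 (495, 302) [ 0.4215 -0.3374  0.0543] mid [ 0.4218 -0.339   0.051 ] zmax 0.0608
top orange 147 (309, 261) [0.5131 0.0806 0.0545] mid [0.5146 0.0796 0.0517] zmax 0.06
top black 150 (369, 261) [ 0.5127 -0.0582  0.054 ] mid [ 0.5136 -0.0579  0.0521] zmax 0.0611
top blue 142 (339, 236) [0.5733 0.0106 0.0545] mid [0.574  0.0105 0.052 ] zmax 0.0607
top bare 59 (287, 210) [0.6267 0.1294 0.0855] mid [0.6298 0.1295 0.0686] zmax 0.0935
top bare_hi 44 (287, 209) [0.6285 0.1295 0.0878] mid [0.6299 0.1297 0.0823] zmax 0.0935
top n1 120 (286, 285) [0.4587 0.129  0.047 ] mid [0.4604 0.1309 0.0673] zmax 0.0914
top n1_hi 41 (285, 284) [0.4602 0.1297 0.0881] mid [0.4604 0.1301 0.0812] zmax 0.0914
top n2 115 (391, 212) [ 0.6259 -0.1075  0.0547] mid [ 0.6278 -0.1091  0.0679] zmax 0.0927
top n2_hi 45 (392, 209) [ 0.6272 -0.1092  0.0864] mid [ 0.6286 -0.1094  0.0814] zmax 0.0927
top n3 119 (392, 285) [ 0.4579 -0.1059  0.0474] mid [ 0.459  -0.1081  0.0677] zmax 0.0924
top n3_hi 43 (394, 284) [ 0.458  -0.
[... 540 characters left out ...]
3) [0.6367 0.1244 0.0763] mid [0.6358 0.1273 0.0679] zmax 0.0927
scene bare_hi 68 (369, 230) [0.6361 0.1255 0.0865] mid [0.6358 0.1278 0.0819] zmax 0.0927
scene n1 190 (307, 191) [0.4685 0.1253 0.0533] mid [0.465  0.1285 0.0686] zmax 0.0941
scene n1_hi 65 (308, 185) [0.4679 0.1263 0.0858] mid [0.4669 0.1285 0.0826] zmax 0.0941
scene n2 221 (288, 317) [ 0.6371 -0.1147  0.05  ] mid [ 0.6339 -0.1115  0.0688] zmax 0.0939
scene n2_hi 77 (288, 312) [ 0.636  -0.1134  0.0889] mid [ 0.6343 -0.1116  0.0821] zmax 0.0939
scene n3 214 (227, 263) [ 0.4682 -0.1134  0.0514] mid [ 0.4649 -0.1111  0.0686] zmax 0.0942
scene n3_hi 74 (225, 257) [ 0.4665 -0.1121  0.0875] mid [ 0.4645 -0.1113  0.0823] zmax 0.0942
```

View pics/top1.png

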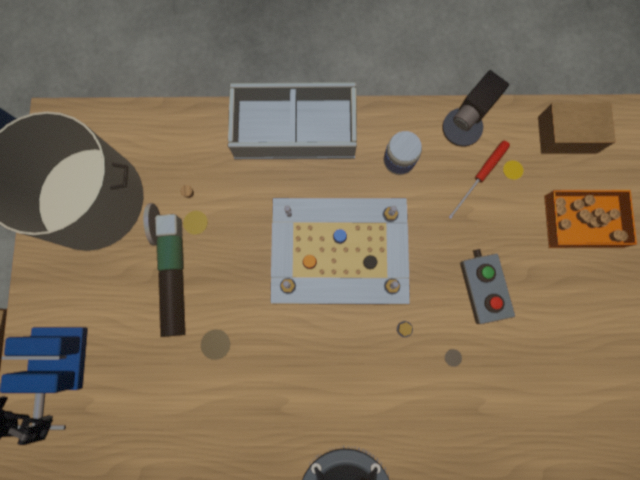

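View pics/scene1.png

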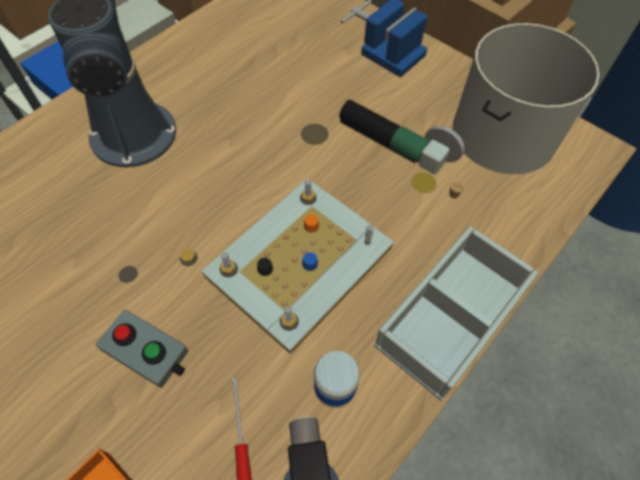

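The top view has green at px (488,272), red at (495,302), orange at (309,261) and the bare stud at (288,210), upper left. The scene view agrees with this. I'll travel high with the gripper shut.

play_rows([
  [[0, 0, 0, -35, -28, 0, 0], [0, 0, 0, -70, -56, 0, 0], [0, 0, 0, -110, -87, 0, 0], [0, 0, 0, -149, -117, 0, 0], [0, 0, 0, -188, -148, 0, 0], [0, 0, 0, -227, -179, 0, 0], [0, 0, 0, -266, -210, 0, 0], [0, 0, 0, -305, -240, 0, 0], [0, 0, 0, -344, -271, 0, 0], [0, 0, 0, -383, -302, 0, 0], [0, 0, 0, -410, -323, 0, 0], [0, 0, 0, -425, -335, 0, 0]],
])

```text
clock: 3.7
eef_pos: [0.5022, 0.1175, 0.2503]
eef_rot: [0.182, 0.983, -0.0, 0.001]
force: [-0.8, 0.7, -0.1]
width: 0.0001
grip_force: 0.0
```

play_rows([
  [[0, 0, 0, -10, -30, 0, 0], [0, 0, 0, -23, -66, 0, 0], [0, 0, 0, -37, -106, 0, 0], [0, 0, 0, -51, -146, 0, 0], [0, 0, 0, -65, -186, 0, 0], [0, 0, 0, -79, -226, 0, 0], [0, 0, 0, -93, -266, 0, 0], [0, 0, 0, -107, -306, 0, 0], [0, 0, 0, -121, -346, 0, 0], [0, 0, 0, -134, -384, 0, 0], [0, 0, 0, -142, -406, 0, 0], [0, 0, 0, -145, -416, 0, 0]],
])

```text
clock: 4.9
eef_pos: [0.4881, -0.3229, 0.25]
eef_rot: [0.182, 0.983, -0.0, 0.0]
force: [0.3, -0.2, -0.5]
width: 0.0001
grip_force: 0.0
```

```bash
cat > look.py <<'E'
from h import *
from scipy.spatial.transform import Rotation as Ro
import sys
s=sense();C=get_calibration("wrist");im,d=read_camera("wrist")
cv2.imwrite(f"pics/{sys.argv[1]}.png",im[:,:,::-1]);np.savez(sys.argv[1]+".npz",im=im,d=d)
G=grid(d,C);hsv=cv2.cvtColor(im,cv2.COLOR_RGB2HSV).astype(int);h,sa,v=[hsv[...,i] for i in range(3)]
p=np.array(s["eef_pos"]);R=Ro.from_quat(s["eef_rot"])
print(s["clock"],p,s["force"])
ok=(d>0)
def rep(n,m):
    if m.sum()<20: print(n,"none");return
    q=np.r_[(G[m][:,:2].min(0)+G[m][:,:2].max(0))/2,np.median(G[m][:,2])];vv,uu=np.nonzero(m)
    print(n,m.sum(),(int(uu.mean()),int(vv.mean())),"mid",np.round(q,4),"med",np.round(np.median(G[m],0),4),"zmax",np.round(np.percentile(G[m][:,2],[50,98]),4),"tool mm",np.round(R.inv().apply(q-p)*1000,1))
x,y,z=[G[...,i] for i in range(3)]
near=lambda a,b,r:(np.hypot(x-a,y-b)<r)&ok
rep("green",near(.49,-.324,.03)&(sa>110)&(h>40)&(h<90)&(z>.05)&(z<.07))
rep("red",near(.422,-.339,.03)&(sa>110)&((h<8)|(h>172))&(z>.05)&(z<.07))
rep("orange",near(.515,.079,.035)&(z>.05)&(z<.07))
rep("bare",near(.631,.129,.03)&(z>.083)&(z<.1))
E
python3 look.py w1
```

```text
4.9 [ 0.48806124 -0.32287175  0.25001687] [ 0.29779632 -0.17114053 -0.52611112]
green 609 (315, 219) mid [ 0.4903 -0.3241  0.0566] med [ 0.4897 -0.3239  0.0566] zmax [0.0566 0.0583] tool mm [-2.300e+00 -1.000e-01  1.934e+02]
red 754 (273, 155) mid [ 0.4219 -0.3384  0.0565] med [ 0.4217 -0.3377  0.0565] zmax [0.0565 0.0581] tool mm [ 56.4 -37.9 193.4]
orange none
bare none
```

View pics/w1.png

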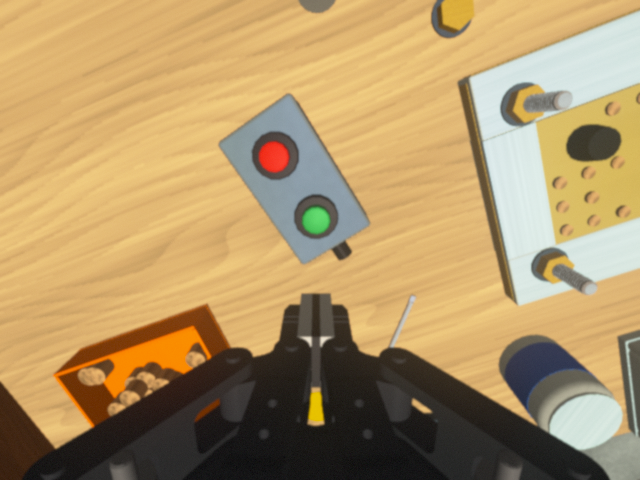

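Green is at px (316,220), almost exactly under the fingertips, and red at (273,155) is clear. Going down now.

play_rows([
  [[0, 0, 0, -2, 0, 30, 0], [0, 0, 0, -2, 0, 70, 0], [0, 0, 0, -2, 0, 110, 0], [0, 0, 0, -2, 0, 140, 0], [0, 0, 0, -2, 0, 160, 0], [0, 0, 0, -2, 0, 170, 0], [0, 0, 0, -2, 0, 174, 0], [0, 0, 0, -2, 0, 176, 0], [0, 0, 0, -2, 0, 178, 0], [0, 0, 0, -2, 0, 178, 0], [0, 0, 0, -2, 0, 178, 0]],
])

```text
clock: 6.05
eef_pos: [0.4905, -0.3209, 0.073]
eef_rot: [0.18, 0.984, -0.0, 0.001]
force: [-0.5, 1.8, 3.5]
width: 0.0001
grip_force: 1.5
```

play_rows([
  [[0, 0, 0, 0, 0, 1, 0], [0, 0, 0, 0, 0, 2, 0], [0, 0, 0, 0, 0, 2, 0]],
])

```text
clock: 6.35
eef_pos: [0.4905, -0.321, 0.0703]
eef_rot: [0.181, 0.984, -0.0, 0.001]
force: [1.3, 1.7, 4.4]
width: 0.0001
grip_force: 2.2
```

play_rows([
  [[0, 0, 0, 0, 0, 1, 0], [0, 0, 0, 0, 0, 2, 0], [0, 0, 0, 0, 0, 2, 0]],
])

```text
clock: 6.65
eef_pos: [0.4905, -0.3211, 0.0696]
eef_rot: [0.18, 0.984, -0.0, 0.001]
force: [-0.7, 3.4, 14.5]
width: -0.0002
grip_force: 6.9
```

The force jump shows the button has bottomed out, with 5.9 mm of travel. Next I rise and go over to the orange stopper at height.

play_rows([
  [[0, 0, 0, 0, 0, -10, 0], [0, 0, 0, 0, 0, -40, 0], [0, 0, 0, 0, 0, -80, 0], [0, 0, 0, 0, 0, -120, 0], [0, 0, 0, 0, 0, -155, 0], [0, 0, 0, 5, 15, -175, 0], [0, 0, 0, 16, 50, -182, 0], [0, 0, 0, 29, 93, -182, 0], [0, 0, 0, 42, 136, -182, 0], [0, 0, 0, 55, 179, -182, 0], [0, 0, 0, 69, 222, -182, 0], [0, 0, 0, 82, 262, -182, 0]],
])

```text
clock: 7.85
eef_pos: [0.5061, -0.0455, 0.2497]
eef_rot: [0.18, 0.984, -0.0, -0.0]
force: [1.1, -1.3, 0.1]
width: 0.0
grip_force: 0.0
```

play_rows([
  [[0, 0, 0, 13, 40, 0, 0], [0, 0, 0, 25, 80, 0, 0], [0, 0, 0, 34, 108, 0, 0], [0, 0, 0, 38, 120, 0, 0], [0, 0, 0, 38, 120, 0, 0], [0, 0, 0, 38, 120, 0, 0]],
])

```text
clock: 8.45
eef_pos: [0.5135, 0.078, 0.2498]
eef_rot: [0.18, 0.984, -0.001, -0.0]
force: [0.4, -0.5, 0.9]
width: 0.0002
grip_force: 0.0
```

```bash
python3 look.py w2; python3 - <<'E'
from h import *
im,d=read_camera("scene")
for n in ["orange_stopper","bare_stud"]: print([(np.round(t["uv"]),t["confidence"]) for t in tip_of(n,"wrist")[:2]])
t=np.load("scene.npz");C=get_calibration("scene");G=grid(d,C)
h,s,v=[a.astype(int) for a in cv2.split(cv2.cvtColor(im,cv2.COLOR_RGB2HSV))]
m=(np.hypot(G[...,0]-.49,G[...,1]+.324)<.03)&(s>110)&(h>40)&(h<90);print("green z now",np.percentile(G[m][:,2],[50,95]),"before",np.percentile(grid(t["d"],C)[m][:,2],[50,95]))
E
```

```text
8.45 [0.51348833 0.07798104 0.249793  ] [ 0.42771736 -0.46456388  0.90585089]
green none
red none
orange 757 (319, 219) mid [0.5168 0.08   0.0557] med [0.516  0.0804 0.0557] zmax [0.0557 0.0573] tool mm [ -2.3   3.2 194.1]
bare 202 (410, 320) mid [0.6322 0.1295 0.0891] med [0.6298 0.129  0.0891] zmax [0.0891 0.091 ] tool mm [-92.6  90.4 160.6]
[(array([319., 210.]), 0.6)]
[(array([398., 296.]), 0.63)]
green z now [0.05742862 0.06051526] before [0.0570714  0.06021279]
```

View pics/w2.png

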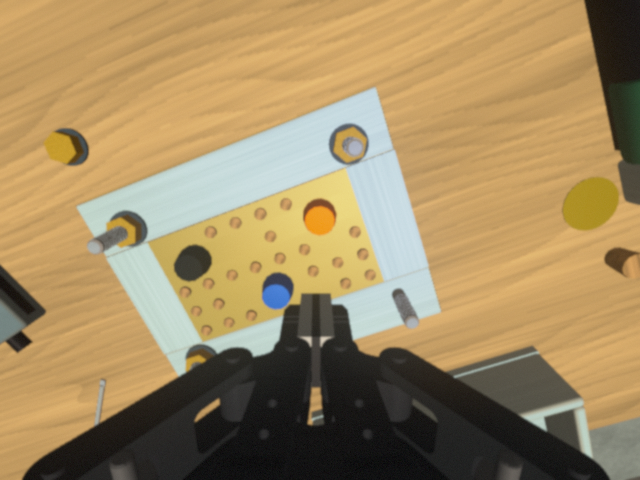

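Orange is at px (319,219), and the stud with no nut is at (398–410, 296–320). The green button is up again. Going down to about 2 cm above orange.

play_rows([
  [[0, 0, 0, -2, 2, 25, 0], [0, 0, 0, -2, 2, 60, 0], [0, 0, 0, -2, 2, 95, 0], [0, 0, 0, -2, 2, 125, 0], [0, 0, 0, -2, 2, 143, 0], [0, 0, 0, -2, 2, 150, 0], [0, 0, 0, -2, 2, 153, 0], [0, 0, 0, -2, 2, 153, 0], [0, 0, 0, -2, 2, 153, 0]],
])

```text
clock: 9.55
eef_pos: [0.5168, 0.0799, 0.098]
eef_rot: [0.181, 0.984, 0.0, 0.001]
force: [-0.3, 0.5, -0.3]
width: -0.0003
grip_force: 0.0
```

play_rows([
  [[0, 0, 0, 0, 0, 0, 0], [0, 0, 0, 0, 0, 0, 0], [0, 0, 0, 0, 0, 0, 0], [0, 0, 0, 0, 0, 0, 0], [0, 0, 0, 0, 0, 0, 0], [0, 0, 0, 0, 0, 0, 0], [0, 0, 0, 0, 0, 0, 0], [0, 0, 0, 0, 0, 0, 0], [0, 0, 0, 0, 0, 0, 0], [0, 0, 0, 0, 0, 0, 0], [0, 0, 0, 0, 0, 0, 0], [0, 0, 0, 0, 0, 0, 0]],
])

```text
clock: 10.75
eef_pos: [0.516, 0.0801, 0.097]
eef_rot: [0.18, 0.984, -0.0, -0.0]
force: [-0.6, 0.2, -0.0]
width: -0.0001
grip_force: 0.0
```

play_rows([
  [[0, 0, 0, 0, 0, 0, 0], [0, 0, 0, 0, 0, 0, 0], [0, 0, 0, 0, 0, 0, 0], [0, 0, 0, 0, 0, 0, 0], [0, 0, 0, 0, 0, 0, 0], [0, 0, 0, 0, 0, 0, 0], [0, 0, 0, 0, 0, 0, 0], [0, 0, 0, 0, 0, 0, 0], [0, 0, 0, 0, 0, 0, 0], [0, 0, 0, 0, 0, 0, 0], [0, 0, 0, 0, 0, 0, 0], [0, 0, 0, 0, 0, 0, 0]],
])

```text
clock: 11.95
eef_pos: [0.516, 0.0801, 0.097]
eef_rot: [0.18, 0.984, -0.0, -0.0]
force: [-0.8, 0.6, 0.1]
width: 0.0001
grip_force: 0.0
```

play_rows([
  [[0, 0, 0, 0, 0, -25, 0], [0, 0, 0, 0, 0, -60, 0], [0, 0, 0, -10, 10, -95, 0], [0, 0, 0, -35, 34, -105, 0], [0, 0, 0, -60, 58, -105, 0], [0, 0, 0, -80, 77, -105, 0], [0, 0, 0, -90, 87, -100, 0], [0, 0, 0, -90, 87, -80, 0], [0, 0, 0, -90, 87, -55, 0], [0, 0, 0, -90, 87, -40, 0], [0, 0, 0, -90, 87, -34, 0], [0, 0, 0, -90, 87, -34, 0]],
])

```text
clock: 13.15
eef_pos: [0.6304, 0.1294, 0.1301]
eef_rot: [0.18, 0.984, -0.0, -0.001]
force: [0.2, -0.6, -0.2]
width: 0.0004
grip_force: 0.0
```

play_rows([
  [[0, 0, 0, 0, 0, 0, 0], [0, 0, 0, 0, 0, 0, 0], [0, 0, 0, 0, 0, 0, 0], [0, 0, 0, 0, 0, 0, 0], [0, 0, 0, 0, 0, 0, 0], [0, 0, 0, 0, 0, 0, 0], [0, 0, 0, 0, 0, 0, 0], [0, 0, 0, 0, 0, 0, 0], [0, 0, 0, 0, 0, 0, 0], [0, 0, 0, 0, 0, 0, 0], [0, 0, 0, 0, 0, 0, 0], [0, 0, 0, 0, 0, 0, 0]],
])

```text
clock: 14.35
eef_pos: [0.631, 0.1295, 0.131]
eef_rot: [0.18, 0.984, -0.0, -0.0]
force: [0.0, -0.0, 0.2]
width: -0.0001
grip_force: 0.0
```

play_rows([
  [[0, 0, 0, 0, 0, 0, 0], [0, 0, 0, 0, 0, 0, 0], [0, 0, 0, 0, 0, 0, 0], [0, 0, 0, 0, 0, 0, 0], [0, 0, 0, 0, 0, 0, 0], [0, 0, 0, 0, 0, 0, 0], [0, 0, 0, 0, 0, 0, 0], [0, 0, 0, 0, 0, 0, 0], [0, 0, 0, 0, 0, 0, 0], [0, 0, 0, 0, 0, 0, 0], [0, 0, 0, 0, 0, 0, 0], [0, 0, 0, 0, 0, 0, 0]],
])

```text
clock: 15.55
eef_pos: [0.631, 0.1295, 0.131]
eef_rot: [0.18, 0.984, -0.0, 0.0]
force: [0.5, 0.2, -0.1]
width: 0.0002
grip_force: 0.0
```

```bash
python3 look.py w3
```

```text
15.55 [0.63099942 0.12948256 0.13102346] [ 0.4989507   0.15321967 -0.09405893]
green none
red none
orange 2605 (158, 112) mid [0.5176 0.0807 0.0556] med [0.5176 0.0813 0.0556] zmax [0.0556 0.0571] tool mm [ 88.7 -85.8  75.4]
bare 412 (316, 284) mid [0.6309 0.1296 0.0888] med [0.6287 0.131  0.0888] zmax [0.0888 0.0906] tool mm [ 0.2  0.1 42.2]
```

View pics/w3.png

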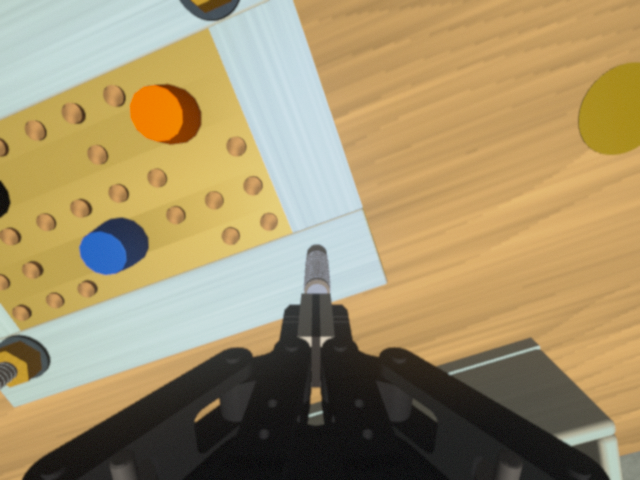

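The stud with no nut is at px (316,270), directly below the fingertips and clear of them. Orange, at (165,113), hasn't moved.

```bash
python3 -c "
from plant import *
print(finish_job())"
```

```text
the job is handed in; nothing more can be done
None
```

I pressed the green record button fully down and it came back up. I then pointed at the orange stopper for over two seconds and at the stud with no nut for over two seconds. The job is handed in with the arm still pointing there and no contact force showing; no pass/fail result came back.

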